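Present a labelled glass sample from the rack

TASK

One of the three glass samples standing in the wooden rack has a small notch in its top corner, which marks its frosted, labelled end. Grip that sample by its clear part only, draw it up out of the rack and hold it in the air with the frosted end a hand's length (about 17 cm) above the middle of the black rubber mat, leaned over by about 45 degrees so that the labelled face looks up. Finish while still holding it there, still, and leave the other samples and everything else on the bench where they stand.

Things in the scene. Friction and masses are not known exactly. Their poses are not given: they have to be found in the camera images.
- sample_mid (a point): Centre of the notched glass sample: a plate 120 mm long, 70 high, 8 thick, about 160 g, standing on its long edge in a rack slot (centre 43 mm above the bench), facing any way round. Axes: x along it to the frosted end, y out of the labelled face, z up to the notched edge. Clear from x = -60 to +20 mm; the last 40 mm at +x are frosted (paler, matt), with a 14 x 14 mm notch in the top corner.
- sample_frosted (a point): Centre of the frosted end of the same sample: 40 mm from sample_mid along +x, same height and axes. A white paper label, 30 x 40 mm, is on the +y face of this end only: looking at the labelled face with the notch at the top, the frosted end is on your left.
- blank_a_mid (a point): Centre of a plain glass sample of the same size (120 x 70 x 8 mm) in another slot, without notch, frosting or label; axes as for the sample (x along, y through the thickness, z up). To be left alone.
- blank_b_mid (a point): Centre of the second plain glass sample, just like blank_a. To be left alone.
- rack: Wooden rack fixed to the bench, 100 mm (its x) by 200 mm (its y), 24 mm high, origin at the centre of its underside. Three slots open at the ends run along its x at y = -66, 0 and +66 mm, 10.5 mm wide, 16 deep (floor 8 mm above the bench). The samples stand in them, one in each, overhanging by about 10 mm at each end, their upper 54 mm free.
- mat_mid (a point): Centre of the top of the black rubber mat, fixed to the bench, 160 x 160 mm and 4 mm thick.
- sanding_block_mid (a point): Centre of a loose cork sanding block, 100 x 60 x 34 mm, beyond the work. To be left alone.
- glue_mid (a point): Centre of a loose white glue bottle, 56 mm across and about 120 mm high, beyond the work. To be left alone.
- tape_measure_mid (a point): Centre of a loose grey tape measure, 70 x 70 x 35 mm, beyond the work. To be left alone.
Mind the look-alikes: they are no part of the job. Of the things shaped like the part that bears mat_mid, the black one is meant.

How it is judged (in metres and radians):
On the way:
1. the notched sample is gripped and drawn clear of the rack (height (world z) of sample_mid above 0.085 m and contact force between sample and rack below 0.1 N and contact force between sample and the fingers above 1 N), for 0.1 s.
At the end, for the whole second after the job is handed in: Sample held still by its clear part (grasp point at most 15 mm past its middle), off rack and mat; centre of its frosted end within 50 mm of the mat's centre seen from above and 110 to 250 mm above the bench; labelled face up, its normal at most 60 degrees from vertical (horizontal distance between sample_frosted and mat_mid below 0.05 m and height (world z) of sample_frosted between 0.11 and 0.25 m and angle between sample_mid's own y axis and vertical below 1.05 rad and contact force between sample and the fingers above 1 N and x of the grasp point in the frame of sample_mid below 0.015 m and contact force between sample and rack below 0.1 N and contact force between sample and mat below 0.1 N and linear speed of sample below 0.03 m/s); the arm keeps its last pose, push and grip.
It fails at once if a plain sample is disturbed (moved more than 20 mm) (distance of any of blank_a_mid, blank_b_mid from where it was at the start of the episode above 0.02 m).
It fails at once if a bystander on the bench is moved more than 30 mm (distance of any of sanding_block_mid, glue_mid, tape_measure_mid from where it was at the start of the episode above 0.03 m).
It also fails if it takes over 38 s, if anything falls off the work surface, if the arm or the gripper's body presses on something with over 40 N, if the wrist force passes 120 N, or if a joint passes its speed limit or range.

ROBOT

A 6-joint arm with a two-finger parallel gripper is mounted at the origin on the work surface. World frame = base frame: x ahead of the robot, y to its left, z up, the work surface at z = 0. Lengths are in m, angles in degrees, forces in N, time in s.
With the tool pointing down it reaches from about 0.225 to 0.875 m from the base axis. Payload 3.4 kg.
Tool frame: the origin (TCP) lies on the centre line of the jaws, within the pads' length; the fingertips stand 19 mm ahead of it and the grasp point (between the pads) is the TCP; x points along the fingers, y is the direction in which the jaws open and shut, and the axes are right-handed (so a half turn about x gives the same grasp; the last joint's range is limited). The gripper opens to 85 mm and grips with 20 to 120 N. Pads are 22 mm wide; open, the fingers measure 114 mm over their backs; the gripper's body (76 mm by 85 mm) begins 54 mm behind the grasp point. The pads swing forward as they close: fully open they stand 13 mm farther back than shut.
Start: joints at [-73.339, 15.808, 86.224, -0, 77.962, -6.933], TCP at [0.23, -0.527, 0.25] pointing down, gripper open.
Joint ranges: [-165.64, 165.64], [-43.16, 119.46], [12.63, 154.43], [-67.54, 247.53], [6.08, 155.33], [-154.97, 154.97]. Speed limits (degrees/s): [147.25, 147.25, 180, 180, 180, 180].

INTERFACE

Orientations are given as [roll, pitch, yaw] about the fixed x, y, z axes, in that order (R = Rz(yaw) Ry(pitch) Rx(roll)).
In Python, from bench import readout, vision, sign_off, nets gives the robot as it stands.
- The arm moves only by the shell command python3 -m jog 'ROWS' [FORCE]. ROWS is JSON, a list of rows, each an object of numbers: "jaw": the opening in per cent of the stroke, from 0 (shut) to 100 (fully open); "dx", "dy", "dz": the shift along the tool's x, y, z in units of 50 mm (1.0 is 50 mm); "wx", "wy", "wz": the turn, a rotation vector about the tool's x, y, z in units of 8 degrees (1.0 is 8 degrees). In form: [{"jaw": .., "dx": .., "dy": .., "dz": .., "wx": .., "wy": .., "wz": ..}, ...]. A call has 1 to 8 rows; each row shifts and turns the pose as measured when the row begins, along the tool's axes as they then stand; what a row does not reach is not made up. A row lasts 1/8 s, in which the tool goes at most 62.5 mm and 10.7 degrees, less where a joint would pass 70% of its speed; a pose out of reach is approached as far as the arm can. A call with a number of a shift or a turn outside -1 to 1 is refused whole. A call with a gripper value outside its range is refused whole. The fingers move at their own pace and stop on an object; FORCE is the grip in N (left out, the last holds). Time passes only in rows, so rows that do not move let the fingers close. It gives the time, the measured TCP pose, the force and the opening at its end, in the units of the state.
- readout.get_state(): the state, without advancing time (a new reading comes with each control period).
- vision.camera(name): name is "side" or "top"; returns a dict with "frame" (400x640x3 uint8, blue, green, red), "intrinsics" (3x3 intrinsics, pixels), "R" (3x3) and "t" (3): a world point X has camera coordinates R X + t. Camera axes: x right, y down, z forward; pixel columns grow to the right and rows downward; lengths in m; the calibration is good to about 2 mm. A picture is of the moment at which its call begins. There is no depth.
- sign_off(): hands the job in, once; it reports no verdict.
Trained networks look in a picture, given as the dict that the camera call returned (one of the last four; its "shot" number tells which), for a name from the list of things; names that differ only in an ending like _2 or _b are one class to them, and where a whole thing is asked for, a point or a joint stands for the part that bears it (a point fixed in the world has none). Each returns a list of dicts, best first, with "confidence" (0 to 1); they miss things now and then, are a little off and sometimes report something else, mostly with a low value. They report only what shows in the picture. A call takes as long as a camera call. They do not tell look-alikes from the thing itself.
- nets.boxes_of(thing, picture): "extent" ([left, top, right, bottom] in pixels, round what is visible of it).
The state is a dict: "clock": time; "qpos": joint angles; "qd": joint speeds; "effort": joint torques, N m; "tcp_pos": TCP position; "tcp_rot": TCP orientation; "wrist_force": force on the tool from outside, world axes, zero at the start; "torque": the same for the moment, N m; "width": finger opening in m.
Only numpy, scipy, OpenCV 4.12 (cv2) and the standard library are available. Lean on these libraries where they do the work, as an engineer would, in place of code of your own. Each camera call takes 0.05 s, during which the arm holds its last target. There are 200 camera calls.

## Working session

There is one attempt and no reset: what is moved stays moved. The work goes in short steps, Python scripts to look and compute and a shell command to move; the robot and the scene stay as the last step left them, time stands still between calls to the robot, and variables do not carry over. Pictures are saved under pics/ and viewed, about 8 in all and at most 12, crops included, and the job is handed in when it is done.

```bash
mkdir -p pics
python3 - <<'E'
from bench import readout, vision, nets
import cv2, numpy as np
s=readout.get_state(); print(s['clock'],s['tcp_pos'],s['tcp_rot'],s['width'])
for n in ('side','top'):
    p=vision.camera(n); cv2.imwrite(f'pics/{n}0.png',p['frame'])
    print(n,p['intrinsics'],p['R'],p['t'])
    for t in ('sample_mid','blank_a_mid','rack','mat_mid','glue_mid','sanding_block_mid','tape_measure_mid'):
        print(t,[(np.round(d['extent']).tolist(),round(d['confidence'],2)) for d in nets.boxes_of(t,p)])
E
```

```text
0.0 [ 0.22999034 -0.52647602  0.24944779] [-96.54646824  89.89682056 107.04713289] 0.08581610127780268
side [[467.00361861   0.         316.95271963]
 [  0.         467.00361861 182.66376954]
 [  0.           0.           1.        ]] [[-0.98444267 -0.17426855  0.0224298 ]
 [-0.12036207  0.57584514 -0.80865032]
 [ 0.12800623 -0.79876958 -0.58786185]] [0.52690824 0.10567028 1.48807684]
sample_mid [([286.0, 199.0, 325.0, 233.0], 0.7), ([281.0, 122.0, 306.0, 137.0], 0.57)]
blank_a_mid [([304.0, 211.0, 332.0, 244.0], 0.65)]
rack [([274.0, 212.0, 340.0, 254.0], 0.94)]
mat_mid [([310.0, 146.0, 354.0, 174.0], 0.92), ([358.0, 233.0, 428.0, 288.0], 0.75), ([374.0, 132.0, 416.0, 156.0], 0.72)]
glue_mid [([225.0, 223.0, 248.0, 265.0], 0.77), ([275.0, 189.0, 311.0, 219.0], 0.7)]
sanding_block_mid []
tape_measure_mid []
top [[516.94263914   0.         317.10653987]
 [  0.         516.94263914 198.59377809]
 [  0.           0.           1.        ]] [[ 0.01532742 -0.99982937  0.01031048]
 [-0.9971408  -0.01604768 -0.07384242]
 [ 0.07399528 -0.00914919 -0.99721662]] [-0.01179321  0.53101423  1.46101747]
sample_mid [([244.0, 178.0, 275.0, 209.0], 0.47)]
blank_a_mid [([225.0, 195.0, 256.0, 227.0], 0.46)]
rack [([220.0, 158.0, 296.0, 232.0], 0.94), ([225.0, 191.0, 258.0, 228.0], 0.34)]
mat_mid [([367.0, 179.0, 425.0, 232.0], 0.87), ([420.0, 251.0, 484.0, 314.0], 0.75), ([190.0, 253.0, 255.0, 323.0], 0.68)]
glue_mid [([187.0, 126.0, 213.0, 149.0], 0.78), ([258.0, 194.0, 275.0, 208.0], 0.55)]
sanding_block_mid [([336.0, 105.0, 371.0, 142.0], 0.57)]
tape_measure_mid [([437.0, 129.0, 467.0, 158.0], 0.83)]
```

Run:
```python
import cv2, numpy as np
s=cv2.imread('pics/side0.png');t=cv2.imread('pics/top0.png')
a=cv2.resize(t[150:240,212:302],(400,400),interpolation=cv2.INTER_CUBIC)
b=cv2.resize(s[180:265,262:347],(400,400),interpolation=cv2.INTER_CUBIC)
cv2.imwrite('pics/crops.png',np.hstack([a,b]))
```

```text
(no output)
```

View pics/top0.png

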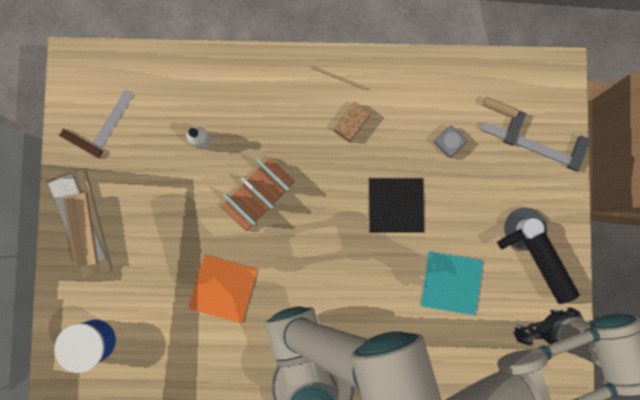

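View pics/side0.png

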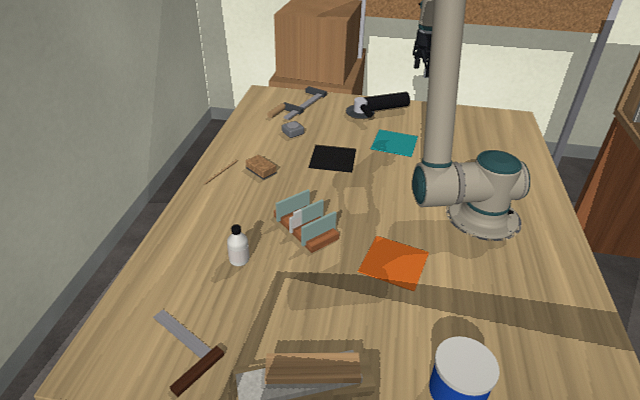

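View pics/crops.png

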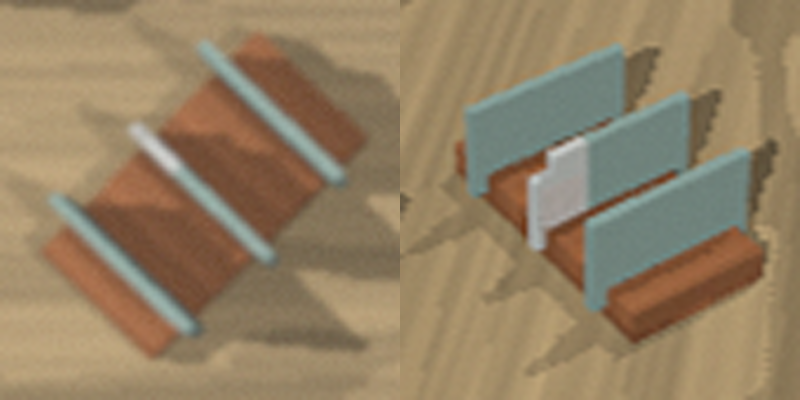

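The rack's middle sample, at about (257,193) in the top view and (306,217) in the side view, is the notched one. Its pale end with the notch is at the upper left in the top crop, and the side camera sees the labelled face with the frosted end on the left. The two plain samples are at about (240,210) and (273,175). Square mats are black at (397,205), orange at (223,288) and teal at (452,283); the black one is meant.

```bash
cat > h.py <<'E'
import numpy as np
from scipy.spatial.transform import Rotation as Ro
def ray(p,uv,z):
    K,R,t=p['intrinsics'],p['R'],np.array(p['t']); c=-R.T@t
    d=R.T@np.linalg.solve(K,[uv[0],uv[1],1.]); return c+d*(z-c[2])/d[2]
def T(s): return Ro.from_euler('xyz',s['tcp_rot'],degrees=True).as_matrix()
E
python3 - <<'E'
from bench import readout, vision
from h import *
import cv2
t=vision.camera('top'); s=vision.camera('side')
ct=lambda x,y:(212+x*90/400-.4,150+y*90/400-.4)
cs=lambda x,y:(262+x*85/400-.4,180+y*85/400-.4)
print('top: notch end z.064 / clear end z.078', ray(t,ct(133,125),.064), ray(t,ct(272,260),.078))
for n,a,b in(('A',(52,197),(196,330)),('B',(203,44),(342,182))):print(n,ray(t,ct(*a),.078),ray(t,ct(*b),.078))
print('side: clear top', ray(s,cs(289,94),.078),'notch corner x=46 z.078',ray(s,cs(147,152),.078),'frost edge x=20',ray(s,cs(187,136),.078),'end z.064',ray(s,cs(132,176),.064))
for p,n,roi in((t,'top',(360,170,435,240)),(s,'side',(300,138,362,180))):
    x0,y0,x1,y1=roi; g=p['frame'][y0:y1,x0:x1].max(2)<45
    k,_,st,ce=cv2.connectedComponentsWithStats(g.astype('uint8')); i=1+st[1:,4].argmax()
    cnt=cv2.findContours((_==i).astype('uint8'),0,2)[0]; c=max(cnt,key=cv2.contourArea)
    q=cv2.boxPoints(cv2.minAreaRect(c))
    ap=cv2.approxPolyDP(c,4,True)[:,0]+[x0,y0]
    print(n,'mat corners',[ray(p,u,.004)[:2].round(3).tolist() for u in ap])
r=readout.get_state(); M=T(r); print(M.round(3)); print(np.degrees(np.arctan2(M[1,1],M[0,1])))
E
```

```text
top: notch end z.064 / clear end z.078 [0.58268208 0.20814089 0.064     ] [0.49868651 0.11830009 0.078     ]
A [0.53552245 0.25503744 0.078     ] [0.45476946 0.16413993 0.078     ]
B [0.63246262 0.16407305 0.078     ] [0.54774387 0.07603157 0.078     ]
side: clear top [0.4973955 0.1187289 0.078    ] notch corner x=46 z.078 [0.57405615 0.19395682 0.078     ] frost edge x=20 [0.5529528  0.17364091 0.078     ] end z.064 [0.58189437 0.20209117 0.064     ]
top mat corners [[0.589, -0.156], [0.441, -0.163], [0.446, -0.308], [0.591, -0.305]]
side mat corners [[0.596, -0.299], [0.591, -0.152], [0.44, -0.158], [0.446, -0.309]]
[[ 0.     0.4   -0.916]
 [-0.    -0.916 -0.4  ]
 [-1.     0.     0.   ]]
-66.4045493427553
```

The notched sample's centre is about (0.541, 0.163), with its x axis heading 46.7° and the labelled face heading 136.7°. The side and top views agree to about 4 mm, and the measured length of 121 mm matches. The mat centre is (0.518, -0.231). I'll grip with tool y along the sample's −y, so J6 is about 60°. The tilt then leans back towards the robot.

```bash
python3 -m jog '[{"jaw":50,"wx":-0.98},{"jaw":50,"wx":-0.98},{"jaw":50,"wx":-0.93},{"jaw":50,"dy":-0.3,"dz":-0.9},{"jaw":50,"dy":-0.3,"dz":-0.9},{"jaw":50,"dy":-0.3,"dz":-0.9},{"jaw":50,"dy":-0.3,"dz":-0.9},{"jaw":50,"dy":-0.3,"dz":-0.9}]' 60
python3 -m jog '[{"jaw":50,"dy":-0.3,"dz":-0.9},{"jaw":50,"dy":-0.3,"dz":-0.9},{"jaw":50,"dy":-0.3,"dz":-0.9},{"jaw":50,"dy":-0.3,"dz":-0.9},{"jaw":50,"dy":-0.3,"dz":-0.9},{"jaw":50,"dy":-0.3,"dz":-0.9},{"jaw":50,"dy":-0.3,"dz":-0.9},{"jaw":50}]'
cat > go.py <<'E'
import sys
from bench import readout
from h import *
g=np.array([float(v) for v in sys.argv[1:4]]); h=float(sys.argv[4])
s=readout.get_state(); M=T(s)
print(s['clock'],s['tcp_pos'].round(4) if hasattr(s['tcp_pos'],'round') else s['tcp_pos'],'w',s['width'],'q',np.round(s['qpos'],1),'F',np.round(s['wrist_force'],1))
print('tool axes',M.round(3).tolist())
c,d=np.cos(np.radians(h)),np.sin(np.radians(h)); tilt=np.radians(float(sys.argv[5]) if len(sys.argv)>5 else 0)
y0=np.array([c,d,0]);x0=np.array([0,0,-1.]);z=np.cross(x0,y0)
x=np.cos(tilt)*x0-np.sin(tilt)*y0; G=np.c_[x,np.cross(z,x),z]
print('shift units',(M.T@(g-s['tcp_pos'])/.05).round(3),'turn units',(np.degrees(Ro.from_matrix(M.T@G).as_rotvec())/8).round(3))
E
python3 go.py 0.537 0.159 0.25 -43.3
```

```text
0.9 [ 0.2302 -0.527   0.2503] w 0.08541561650917655 q [-73.3  15.8  86.2  -0.   78.   -6.9] F [-0.2 -0.4  0.6]
tool axes [[0.0, 0.4, -0.916], [-0.0, -0.916, -0.4], [-1.0, 0.0, 0.0]]
shift units [ 5.0000e-03 -1.0116e+01 -1.1115e+01] turn units [-2.888e+00  0.000e+00 -1.000e-03]invalid input at $[0]: expected keys jaw, dx, dy, dz, wx, wy, wz
invalid input at $[0]: expected keys jaw, dx, dy, dz, wx, wy, wz
```

```bash
python3 -m jog '[{"jaw":50,"dx":0,"dy":0,"dz":0,"wx":-0.98,"wy":0,"wz":0},{"jaw":50,"dx":0,"dy":0,"dz":0,"wx":-0.98,"wy":0,"wz":0},{"jaw":50,"dx":0,"dy":0,"dz":0,"wx":-0.93,"wy":0,"wz":0},{"jaw":50,"dx":0,"dy":-0.3,"dz":-0.9,"wx":0,"wy":0,"wz":0},{"jaw":50,"dx":0,"dy":-0.3,"dz":-0.9,"wx":0,"wy":0,"wz":0},{"jaw":50,"dx":0,"dy":-0.3,"dz":-0.9,"wx":0,"wy":0,"wz":0},{"jaw":50,"dx":0,"dy":-0.3,"dz":-0.9,"wx":0,"wy":0,"wz":0},{"jaw":50,"dx":0,"dy":-0.3,"dz":-0.9,"wx":0,"wy":0,"wz":0}]' 60
python3 -m jog '[{"jaw":50,"dx":0,"dy":-0.3,"dz":-0.9,"wx":0,"wy":0,"wz":0},{"jaw":50,"dx":0,"dy":-0.3,"dz":-0.9,"wx":0,"wy":0,"wz":0},{"jaw":50,"dx":0,"dy":-0.3,"dz":-0.9,"wx":0,"wy":0,"wz":0},{"jaw":50,"dx":0,"dy":-0.3,"dz":-0.9,"wx":0,"wy":0,"wz":0},{"jaw":50,"dx":0,"dy":-0.3,"dz":-0.9,"wx":0,"wy":0,"wz":0},{"jaw":50,"dx":0,"dy":-0.3,"dz":-0.9,"wx":0,"wy":0,"wz":0},{"jaw":50,"dx":0,"dy":-0.3,"dz":-0.9,"wx":0,"wy":0,"wz":0},{"jaw":50,"dx":0,"dy":0,"dz":0,"wx":0,"wy":0,"wz":0}]'
python3 go.py 0.537 0.159 0.25 -43.3
```

```text
clock: 1.9
tcp_pos: [0.329, -0.3084, 0.2497]
tcp_rot: [80.9, 89.8, -52.0]
wrist_force: [1.3, -1.1, 0.8]
width: 0.0428
clock: 2.9
tcp_pos: [0.4714, 0.0064, 0.2512]
tcp_rot: [105.9, 89.4, -26.7]
wrist_force: [0.5, -0.5, -0.4]
width: 0.0428
2.9 [0.4714 0.0064 0.2512] w 0.04275449945185941 q [-7.5  6.5 98.3 -0.2 74.7 35.2] F [ 0.5 -0.5 -0.4]
tool axes [[0.009, 0.735, -0.678], [-0.005, -0.678, -0.735], [-1.0, 0.01, -0.003]]
shift units [ 0.022 -1.104 -3.133] turn units [ 0.078 -0.02  -0.069]
```

```bash
python3 -m jog '[{"jaw":50,"dx":0,"dy":-0.28,"dz":-0.78,"wx":0.08,"wy":-0.02,"wz":-0.07},{"jaw":50,"dx":0,"dy":-0.28,"dz":-0.78,"wx":0,"wy":0,"wz":0},{"jaw":50,"dx":0,"dy":-0.28,"dz":-0.78,"wx":0,"wy":0,"wz":0},{"jaw":50,"dx":0.7,"dy":-0.28,"dz":-0.78,"wx":0,"wy":0,"wz":0},{"jaw":50,"dx":0.7,"dy":0,"dz":0,"wx":0,"wy":0,"wz":0},{"jaw":50,"dx":0.7,"dy":0,"dz":0,"wx":0,"wy":0,"wz":0},{"jaw":50,"dx":0,"dy":0,"dz":0,"wx":0,"wy":0,"wz":0}]'
python3 go.py 0.537 0.159 0.13 -43.3
python3 - <<'E'
from bench import vision
import cv2,numpy as np
t=vision.camera('top')['frame'];s=vision.camera('side')['frame']
cv2.imwrite('pics/near.png',np.hstack([cv2.resize(t[140:250,200:310],(400,400),interpolation=2),cv2.resize(s[160:270,255:365],(400,400),interpolation=2)]))
E
```

```text
clock: 3.78
tcp_pos: [0.5406, 0.1559, 0.1446]
tcp_rot: [73.4, 89.6, -60.2]
wrist_force: [0.3, -0.5, 0.1]
width: 0.0427
3.775 [0.5406 0.1559 0.1446] w 0.04269616933527967 q [ 9.2 19.2 97.2 -0.4 63.5 52.9] F [ 0.3 -0.5  0.1]
tool axes [[0.003, 0.725, -0.689], [-0.005, -0.689, -0.725], [-1.0, 0.006, 0.002]]
shift units [ 0.291 -0.096  0.004] turn units [-0.034  0.013 -0.043]
```

View pics/near.png

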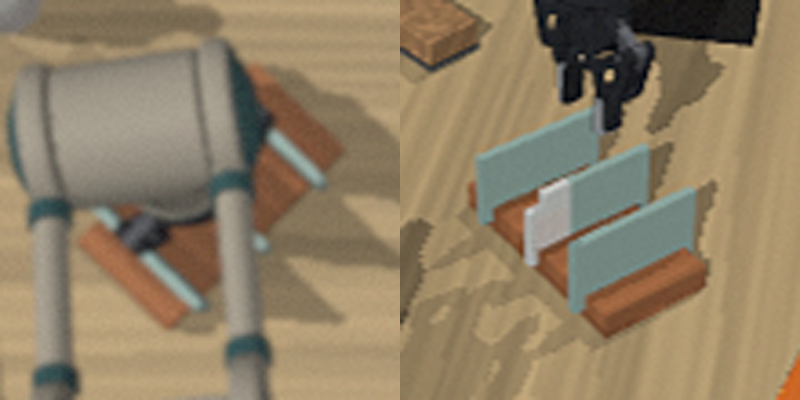

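The open fingers hang above the middle sample, clear of both neighbours (crop right: fingers at about (590,100), sample top edge at about (600,165)). Next I correct by 5 mm in y and descend.

```bash
python3 -m jog '[{"jaw":50,"dx":0.3,"dy":-0.1,"dz":0,"wx":-0.03,"wy":0.01,"wz":-0.04},{"jaw":50,"dx":0.4,"dy":0,"dz":0,"wx":0,"wy":0,"wz":0},{"jaw":50,"dx":0.2,"dy":0,"dz":0,"wx":0,"wy":0,"wz":0},{"jaw":50,"dx":0,"dy":0,"dz":0,"wx":0,"wy":0,"wz":0}]'
python3 go.py 0.537 0.159 0.057 -43.3
```

```text
clock: 4.38
tcp_pos: [0.5425, 0.1596, 0.1054]
tcp_rot: [143.3, 89.1, 9.9]
wrist_force: [0.3, -0.4, -0.1]
width: 0.0428
4.375 [0.5425 0.1596 0.1054] w 0.042755620038927425 q [  9.3  21.3 100.4   0.   57.4  52.7] F [ 0.3 -0.4 -0.1]
tool axes [[0.016, 0.726, -0.687], [0.003, -0.687, -0.726], [-1.0, 0.01, -0.013]]
shift units [ 0.967 -0.081  0.096] turn units [-0.013 -0.092 -0.069]
```

```bash
python3 -m jog '[{"jaw":50,"dx":0.1,"dy":-0.08,"dz":0.1,"wx":0,"wy":-0.09,"wz":-0.07},{"jaw":50,"dx":0.35,"dy":0,"dz":0,"wx":0,"wy":0,"wz":0},{"jaw":50,"dx":0.3,"dy":0,"dz":0,"wx":0,"wy":0,"wz":0},{"jaw":50,"dx":0.2,"dy":0,"dz":0,"wx":0,"wy":0,"wz":0},{"jaw":50,"dx":0,"dy":0,"dz":0,"wx":0,"wy":0,"wz":0}]'
python3 go.py 0.537 0.159 0.057 -43.3
```

```text
clock: 5.0
tcp_pos: [0.5368, 0.159, 0.0578]
tcp_rot: [154.8, 89.9, 21.4]
wrist_force: [0.1, -0.0, 0.3]
width: 0.0427
5.0 [0.5368 0.159  0.0578] w 0.042748380329872604 q [  9.4  24.4 103.6   0.   51.9  52.7] F [ 0.1 -0.   0.3]
tool axes [[0.002, 0.727, -0.687], [0.001, -0.687, -0.727], [-1.0, 0.001, -0.002]]
shift units [ 0.017  0.003 -0.004] turn units [-0.011 -0.014 -0.006]
```

```bash
python3 -m jog '[{"jaw":0,"dx":0,"dy":0,"dz":0,"wx":0,"wy":0,"wz":0},{"jaw":0,"dx":0,"dy":0,"dz":0,"wx":0,"wy":0,"wz":0},{"jaw":0,"dx":0,"dy":0,"dz":0,"wx":0,"wy":0,"wz":0},{"jaw":0,"dx":0,"dy":0,"dz":0,"wx":0,"wy":0,"wz":0},{"jaw":0,"dx":0,"dy":0,"dz":0,"wx":0,"wy":0,"wz":0},{"jaw":0,"dx":0,"dy":0,"dz":0,"wx":0,"wy":0,"wz":0}]' 60
python3 go.py 0.537 0.159 0.25 -43.3
```

```text
clock: 5.75
tcp_pos: [0.537, 0.159, 0.0585]
tcp_rot: [151.6, 89.8, 18.3]
wrist_force: [0.6, 0.3, -1.3]
width: 0.0073
5.75 [0.537  0.159  0.0585] w 0.00729246689512143 q [  9.4  24.4 103.6   0.   51.9  52.7] F [ 0.6  0.3 -1.3]
tool axes [[0.003, 0.727, -0.687], [0.001, -0.687, -0.727], [-1.0, 0.001, -0.002]]
shift units [-3.831  0.006 -0.009] turn units [-0.011 -0.018 -0.01 ]
```

Gripped: width is 7.3 mm on an 8 mm plate, with low forces. Now I draw it straight up, gently at first.

```bash
python3 -m jog '[{"jaw":0,"dx":-0.15,"dy":0,"dz":0,"wx":0,"wy":0,"wz":0},{"jaw":0,"dx":-0.25,"dy":0,"dz":0,"wx":0,"wy":0,"wz":0},{"jaw":0,"dx":-0.4,"dy":0,"dz":0,"wx":0,"wy":0,"wz":0},{"jaw":0,"dx":-0.5,"dy":0,"dz":0,"wx":0,"wy":0,"wz":0},{"jaw":0,"dx":-0.6,"dy":0,"dz":0,"wx":0,"wy":0,"wz":0},{"jaw":0,"dx":-0.6,"dy":0,"dz":0,"wx":0,"wy":0,"wz":0},{"jaw":0,"dx":-0.6,"dy":0,"dz":0,"wx":0,"wy":0,"wz":0},{"jaw":0,"dx":-0.6,"dy":0,"dz":0,"wx":0,"wy":0,"wz":0}]'
python3 go.py 0.493 -0.271 0.25 -43.3
```

```text
clock: 6.75
tcp_pos: [0.5349, 0.1586, 0.253]
tcp_rot: [155.4, 89.9, 22.0]
wrist_force: [0.4, 0.4, -1.8]
width: 0.0075
6.75 [0.5349 0.1586 0.253 ] w 0.00746631635237778 q [ 9.4 14.2 88.1  0.  77.6 52.7] F [ 0.4  0.4 -1.8]
tool axes [[0.002, 0.727, -0.687], [0.001, -0.687, -0.727], [-1.0, 0.001, -0.002]]
shift units [0.05  5.293 6.821] turn units [-0.01  -0.014 -0.007]
```

```bash
python3 -m jog '[{"jaw":0,"dx":0,"dy":0.3,"dz":0.4,"wx":0,"wy":0,"wz":0},{"jaw":0,"dx":0,"dy":0.6,"dz":0.8,"wx":0,"wy":0,"wz":0},{"jaw":0,"dx":0,"dy":0.7,"dz":0.9,"wx":0,"wy":0,"wz":0},{"jaw":0,"dx":0,"dy":0.7,"dz":0.9,"wx":0,"wy":0,"wz":0},{"jaw":0,"dx":0,"dy":0.7,"dz":0.9,"wx":0,"wy":0,"wz":0},{"jaw":0,"dx":0,"dy":0.7,"dz":0.9,"wx":0,"wy":0,"wz":0},{"jaw":0,"dx":0,"dy":0.7,"dz":0.9,"wx":0,"wy":0,"wz":0},{"jaw":0,"dx":0,"dy":0.5,"dz":0.7,"wx":0,"wy":0,"wz":0}]'
python3 go.py 0.493 -0.271 0.25 -43.3 45
```

```text
clock: 7.75
tcp_pos: [0.4953, -0.2504, 0.2646]
tcp_rot: [132.1, 88.7, -0.9]
wrist_force: [0.6, 0.2, -2.6]
width: 0.0073
7.75 [ 0.4953 -0.2504  0.2646] w 0.007276884203645471 q [-34.5  13.   88.1   0.8  77.8   8.3] F [ 0.6  0.2 -2.6]
tool axes [[0.023, 0.732, -0.681], [-0.0, -0.681, -0.732], [-1.0, 0.017, -0.016]]
shift units [0.292 0.241 0.338] turn units [ 0.087 -0.089 -5.749]
```

```bash
python3 -m jog '[{"jaw":0,"dx":0,"dy":0.1,"dz":0.1,"wx":0.08,"wy":-0.08,"wz":-0.5},{"jaw":0,"dx":0,"dy":0,"dz":0.1,"wx":0,"wy":0,"wz":-0.8},{"jaw":0,"dx":0,"dy":0,"dz":0,"wx":0,"wy":0,"wz":-0.9},{"jaw":0,"dx":0,"dy":0,"dz":0,"wx":0,"wy":0,"wz":-0.9},{"jaw":0,"dx":0,"dy":0,"dz":0,"wx":0,"wy":0,"wz":-0.9},{"jaw":0,"dx":0,"dy":0,"dz":0,"wx":0,"wy":0,"wz":-0.9},{"jaw":0,"dx":0,"dy":0,"dz":0,"wx":0,"wy":0,"wz":-0.5},{"jaw":0,"dx":0,"dy":0,"dz":0,"wx":0,"wy":0,"wz":0}]'
python3 go.py 0.493 -0.271 0.185 -43.3 45
```

```text
clock: 8.75
tcp_pos: [0.4921, -0.2679, 0.2717]
tcp_rot: [-90.4, 47.6, 135.7]
wrist_force: [-1.2, -0.7, -1.9]
width: 0.007
8.75 [ 0.4921 -0.2679  0.2717] w 0.006997030270118397 q [-38.2  36.5  61.1   4.9 124.5   6.9] F [-1.2 -0.7 -1.9]
tool axes [[-0.483, 0.533, -0.694], [0.471, -0.51, -0.72], [-0.738, -0.675, -0.005]]
shift units [1.243 1.211 0.041] turn units [-0.038 -0.081 -0.321]
```

```bash
python3 -m jog '[{"jaw":0,"dx":0.2,"dy":0.2,"dz":0.04,"wx":-0.04,"wy":-0.08,"wz":-0.3},{"jaw":0,"dx":0.35,"dy":0.33,"dz":0,"wx":0,"wy":0,"wz":0},{"jaw":0,"dx":0.35,"dy":0.33,"dz":0,"wx":0,"wy":0,"wz":0},{"jaw":0,"dx":0.2,"dy":0.2,"dz":0,"wx":0,"wy":0,"wz":0},{"jaw":0,"dx":0,"dy":0,"dz":0,"wx":0,"wy":0,"wz":0},{"jaw":0,"dx":0,"dy":0,"dz":0,"wx":0,"wy":0,"wz":0}]'
python3 go.py 0.493 -0.271 0.185 -43.3 45
python3 - <<'E'
from bench import vision,readout
from h import *
import cv2
r=readout.get_state();M=T(r)
# sample axes from tool: x=-z_tool, y=-y_tool, z=-x_tool ; grip at x=-6,z=+15.5mm
f=np.array(r['tcp_pos'])+M@[.0155,0,-.046]; print('frosted expected',f,'tilt',np.degrees(np.arccos(-M[2,1])))
t=vision.camera('top');s=vision.camera('side');o=[]
for p,n in((t,'top'),(s,'side')):
    q=p['intrinsics']@(p['R']@f+p['t']);q=q[:2]/q[2];print(n,q)
    m=p['intrinsics']@(p['R']@np.array([.518,-.231,.004])+p['t']);m=m[:2]/m[2]
    F=p['frame'].copy();x,y=q.astype(int);c=F[y-55:y+55,x-55:x+55];c=cv2.resize(c,(400,400),interpolation=2)
    for k,col in((q,(0,0,255)),(m,(0,255,255))):
        u=((k-[x-55,y-55])*400/110).astype(int);cv2.drawMarker(c,tuple(int(v) for v in u),col,0,12)
    o.append(c)
cv2.imwrite('pics/end.png',np.hstack(o))
E
```

```text
clock: 9.5
tcp_pos: [0.4905, -0.2689, 0.1944]
tcp_rot: [-90.0, 45.5, 136.9]
wrist_force: [0.8, 0.4, -2.2]
width: 0.0075
9.5 [ 0.4905 -0.2689  0.1944] w 0.007549041190381049 q [-38.1  40.2  66.3   4.  117.9   5.5] F [ 0.8  0.4 -2.2]
tool axes [[-0.511, 0.521, -0.684], [0.479, -0.488, -0.73], [-0.714, -0.701, 0.0]]
shift units [ 0.088  0.179 -0.004] turn units [ 0.016  0.016 -0.065]
frosted expected [ 0.51398979 -0.22789779  0.18333714] tilt 45.52353733660191
top [405.66190128 201.97123879]
side [335.52304049 115.06154953]
```

View pics/end.png

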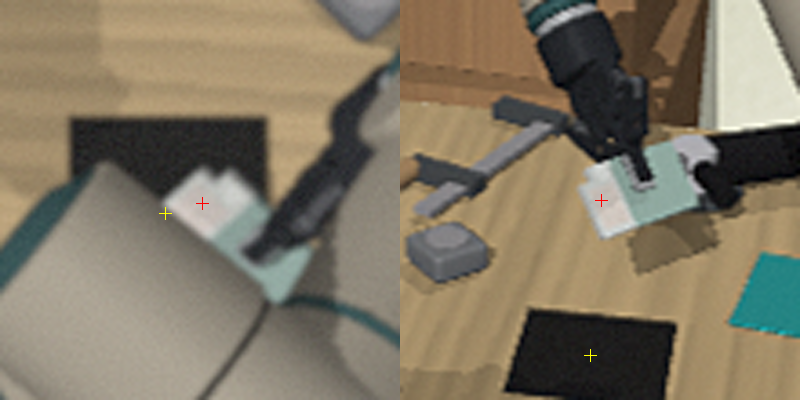

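The white frosted end sits under the predicted point in both views (red crosses), and the fingers are on the clear part with the labelled face up. It is about 9 mm high, so I make a small correction, let it settle, and compare the bystanders with the start pictures.

```bash
python3 -m jog '[{"jaw":0,"dx":0.09,"dy":0.14,"dz":0,"wx":0,"wy":0,"wz":0},{"jaw":0,"dx":0,"dy":0,"dz":0,"wx":0,"wy":0,"wz":0},{"jaw":0,"dx":0,"dy":0,"dz":0,"wx":0,"wy":0,"wz":0},{"jaw":0,"dx":0,"dy":0,"dz":0,"wx":0,"wy":0,"wz":0},{"jaw":0,"dx":0,"dy":0,"dz":0,"wx":0,"wy":0,"wz":0},{"jaw":0,"dx":0,"dy":0,"dz":0,"wx":0,"wy":0,"wz":0}]'
python3 - <<'E'
from bench import vision,readout
from h import *
import cv2
r=readout.get_state();M=T(r);f=np.array(r['tcp_pos'])+M@[.0155,0,-.046]
print('frosted',f,'off mat',np.hypot(*(f[:2]-[.518,-.231])),'tilt',np.degrees(np.arccos(-M[2,1])),'qd',np.abs(r['qd']).max(),r['width'],r['clock'])
t=vision.camera('top')['frame'];s=vision.camera('side')['frame']
a=cv2.imread('pics/top0.png');b=cv2.imread('pics/side0.png')
o=[cv2.resize(x[150:240,212:302],(300,300),interpolation=2) for x in(a,t)]+[cv2.resize(x[180:265,262:347],(300,300),interpolation=2) for x in(b,s)]
cv2.imwrite('pics/rack.png',np.vstack([np.hstack(o[:2]),np.hstack(o[2:])]))
for n,(x0,y0,x1,y1),A,B in(('glue',(185,125,213,150),a,t),('block',(332,100,374,144),a,t),('tape',(433,125,470,160),a,t),('glue s',(225,222,250,266),b,s)):
    print(n,'mean abs diff',cv2.absdiff(A[y0:y1,x0:x1],B[y0:y1,x0:x1]).mean().round(1))
E
```

```text
clock: 10.35
tcp_pos: [0.4924, -0.2707, 0.187]
tcp_rot: [-90.0, 45.7, 136.9]
wrist_force: [-0.2, 0.3, -2.6]
width: 0.0072
frosted [ 0.5159058  -0.22969395  0.17589137] off mat 0.0024680848264026084 tilt 45.70772774287829 qd 0.08836653393235325 0.007185066298538674 10.35
glue mean abs diff 5.8
block mean abs diff 9.3
tape mean abs diff 3.1
glue s mean abs diff 2.2
```

View pics/rack.png

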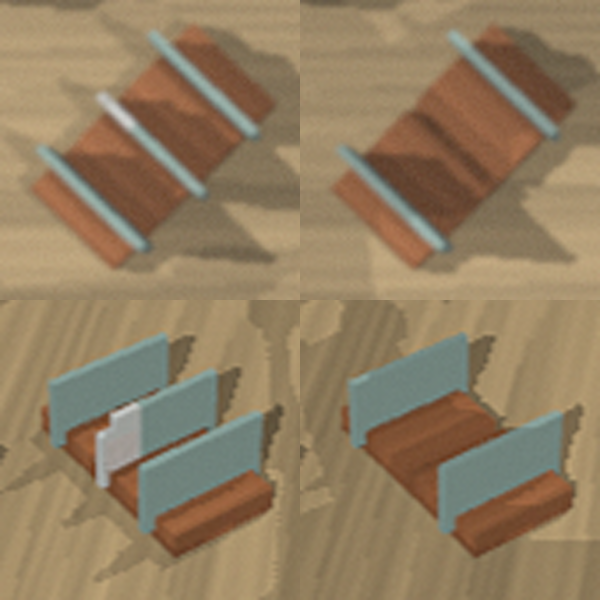

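The plain samples stand exactly where they did, the middle slot is empty, and the arm is still.

```bash
python3 -c "
from bench import sign_off; print(sign_off())"
```

```text
the job is handed in; nothing more can be done
None
```

I gripped the notched sample (middle slot) by its clear part, drew it straight up and handed the job in while still holding it over the black mat. No verdict was reported.

**Last checks:**
- **Grip:** the grasp point is about 6 mm on the clear side of the sample's middle. The 60 N grip holds at a 7.2 mm opening.
- **Position:** the frosted end works out about 2 mm from the mat's centre seen from above, and 0.176 m above the bench (17 cm above the mat). These come from the arm's pose and the planned grip offsets. The camera views agreed just before a last 8 mm correction.
- **Lean:** the labelled face points up at about 46° from vertical, and the arm was still at 10.35 s.
- **Bystanders:** the pictures show both plain samples unmoved. The glue bottle, cork block and tape measure differ only slightly from the start pictures; the cork block differs most (9.3 grey levels on average). I put that down to shadow, but did not enlarge it to confirm.

No check failed or disagreed. My first two move commands were refused because they left out keys, so nothing moved.

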